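# Press a stud into a bag handle and show it to the inspection camera

### The arm

A 6-joint arm with a two-finger parallel gripper is mounted at the origin on the work surface. World frame = base frame: x ahead of the robot, y to its left, z up, the work surface at z = 0. Lengths are in m, angles in rad, forces in N, time in s.
With the tool pointing down it reaches from about 0.25 to 0.725 m from the base axis. Payload 4 kg.
Tool frame: the origin (TCP) lies at the very end of the fingers, on their centre line; the grasp point (between the pads) lies 19 mm behind it; z points along the fingers, y is the line along which they close (so a half turn about z gives the same grasp; the last joint's range is limited). The gripper opens to 85 mm and grips with 20 to 120 N. Pads are 22 mm wide; open, the fingers measure 114 mm over their backs; the gripper's body (76 mm by 85 mm) begins 54 mm behind the grasp point. The pads swing forward as they close: fully open they stand 13 mm farther back than shut.
Start: joints at [1.299, 0.241, 0.005, 1.335, 0, 1.571], TCP at [0.134, 0.482, 0.231] pointing down, gripper open.
Joint ranges: [-2.72, 2.72], [-1.05, 1.87], [-1.09, 1.28], [-1.99, 2.15], [-1.42, 1.44], [-3.14, 3.14]. Speed limits (rad/s): [2.79, 2.79, 3.14, 3.14, 3.14, 3.14].

### API

Orientations are given as a unit quaternion [x, y, z, w].
In Python, from workcell import bot, vision, workorder, boxes_of gives the robot as it stands.
- The arm moves only by the tool send_rows, never from a script. Its argument "motion" is text: rows parted by semicolons, each of 5 numbers parted by spaces: the closure, from -1 (fully open) to 1 (shut), so that 0 is half open, then the shift along the tool's x, y, z in cm, then the turn about the tool's z in rad. In form: claw x y z twist; .... A call has 1 to 5 rows; each row is the pose to reach, as a shift and turn from the pose commanded when the call began, along the tool's axes at that moment; what a row does not reach only later rows make up. A row lasts 1/10 s, in which the tool goes at most 50 mm and 8.59 degrees, less where a joint would pass 70% of its speed; a pose out of reach is approached as far as the arm can. A call with a gripper value outside its range is refused whole. The fingers move at their own pace and stop on an object; the grip force is fixed at half the most. Time passes only in rows, so rows that repeat a pose let the fingers close. It gives the time, the measured TCP pose, the force, the opening and the grip force at its end, in the units of the state.
- bot.get_obs(): the state, without advancing time (a new reading comes with each control period).
- vision.camera(name): name is "side" or "top"; returns the picture (420x560x3 uint8, red, green, blue); there is no depth.
- vision.camera_model(name): a dict with "fov_y" (degrees; the focal length in pixels is half the picture's height over the tangent of half this angle, whatever the lens; pixels are square), "cx", "cy" (the principal point, pixels), "world_from_camera" (4x4, takes a point from camera to world coordinates). Camera axes: x right, y down, z forward; pixel columns grow to the right and rows downward; lengths in m; the calibration is good to about 2 mm. A picture is of the moment at which its call begins. camera_model takes no time and is no camera call.
- workorder.job_done(): hands the job in; it is judged then, once.
Trained networks look in the newest picture that a camera, given by its name, has taken for a name from the list of things; names that differ only in an ending like _2 or _b are one class to them, and where a whole thing is asked for, a point or a joint stands for the part that bears it (a point fixed in the world has none). Each returns a list of dicts, best first, with "conf" (0 to 1); they miss things now and then, are a little off and sometimes report something else, mostly with a low value. They report only what shows in the picture. A call takes as long as a camera call. They do not tell look-alikes from the thing itself.
- boxes_of(camera, target): "rect" ([centre column, centre row, width, height] in pixels, round what is visible of it).
The state is a dict: "clock": time; "joint_pos": joint angles; "joint_vel": joint speeds; "tau": joint torques, N m; "eef_pos": TCP position; "tool_rot": TCP orientation; "ft_force": force on the tool from outside, world axes, zero at the start; "ft_torque": the same for the moment, N m; "grip_width": finger opening in m; "grasp_force": force on a finger pad.
Only numpy, scipy, OpenCV 4.12 (cv2) and the standard library are available. Lean on these libraries where they do the work, as an engineer would, in place of code of your own. Each camera call takes 0.05 s, during which the arm holds its last target. There are 200 camera calls.

### The job

Set the brass stud that stands proud in the wooden bag handle lying in the arbor press: pull the press lever right down to its stop, let it come back up and let go of it. Then take the handle out of the press and hold it up to the inspection camera, with the newly set stud at the camera's point of focus, straight in front of the lens, and the handle's studded face square to the lens. Finish while still holding it there, quite still, carried by the gripper alone; do not knock the camera or its stand and leave the other things on the bench where they are.

Things in the scene. Friction and masses are not known exactly. Their poses are not given: they have to be found in the camera images.
- handle_mid (a point): Centre (half-way up) of the wooden bag handle in the press: pale hardwood bar 180 x 22 x 14 mm, 60 to 115 g. x axis lengthways to the stud that is to be set, y across, z out of the studded face (up, in the press). Grip it across its width, 30 to 65 mm from the -x end, which sticks 75 mm out of the press's front with nothing beneath. A stud already set sits 14 mm from that end.
- handle: The same handle; origin at the centre of its underside (50 mm above the bench in the press), same axes. It lies loose and level in a channel whose cheeks reach 6 mm up its sides, with an end stop beyond its +x end. To take it out lift it 10 to 20 mm, then draw it out along -x; the raised ram leaves 28 mm above the set stud.
- stud_seat (a point): Where the stud belongs: the point on the handle's studded face 76 mm from the middle along +x (7 mm above handle_mid along z); fixed in the handle, handle's axes. The set stud's brass dome, 16 mm wide and 4 mm high, covers it.
- stud (a joint): How far the stud is pressed in: 0 = standing 8 mm proud of the wood, 0.008 = fully home, its dome on the wood. It is stiff (about 15 N) and stays where it is pushed. The ram seats it when the lever is at its stop.
- lever (a joint): Angle of the press lever: 0 = up at rest, held by its return spring; about 1.28 rad = down at its stop. It grows as the ball swings towards the press's front (-x, the robot's side) and down. At the ball it takes about 4 N at the top and 10 N at the bottom. Let go, it swings back up by itself.
- knob (a point): Centre of the black ball, 28 mm diameter, on the lever's end, 150 mm from the hinge axis. At rest the lever leans 50 degrees above level towards the press's front, the ball 300 mm above the bench; at the stop it points 24 degrees below level, the ball 123 mm above the bench. Gripped on two sides along the hinge axis it can turn between the fingers.
- lever_hinge (a point): Point on the lever's hinge axis, in the plane in which the ball swings, 185 mm above the bench, fixed on the press. Axes of the press: x to its back, y along the hinge axis (to the left seen from the robot), z up. The ram comes down 31 mm in front of (-x) and 70 mm left of (+y) this point; the lever swings on the press's right (-y) side.
- press: Green arbor press, 240 mm high (the ram reaches 266 mm), base 105 x 210 mm, fixed to the bench, its open throat towards the robot; origin on the bench under the ram's axis, axes as lever_hinge. It stands to the left or the right on the bench, the camera on the other side.
- focus (a point): The camera's point of focus, in empty air 270 mm above the bench, 90 mm in front of the lens. z axis along the lens axis up to the lens, leaning 20 degrees from vertical towards the robot; y level; x square to both, towards the stand's column and 20 degrees upward. The space below it and on the robot's side of it is free.
- lens (a point): Middle of the camera's lens glass, 90 mm from the focus point along the lens axis. The camera is a grey tube, at most 42 mm in diameter, 115 mm long.
- stand: Camera stand with its camera, fixed; origin on the bench plumb under the focus point, x axis towards the column, z up. Base plate 140 x 230 mm, 14 mm thick; column 470 mm high, 135 mm behind the focus; the camera hangs on a level bar 408 mm above the bench.
- pattern_handle: Bystander: a finished handle of the same size with both studs set, lying on the bench in the middle.
- mallet: Bystander: mallet lying on the bench to the far right, head 52 mm diameter by 90 mm, 250 mm long over all.
- anvil: Bystander: small bench anvil, 66 mm high, in the middle towards the far edge.
- stud_tray: Bystander: wooden tray of studs, 130 x 170 x 30 mm, to the far left.
Mind the look-alikes: they are no part of the job. Leave any orange, purple or turquoise look-alike of the handle alone.

How it is judged:
On the way, in this order (a step that is already met when the one before it is completed fails the run):
1. the lever is pulled down to its stop (value of joint lever above 1.22 rad), for 0.1 s.
2. the stud is home and the lever is back up and let go (value of joint stud above 0.006 m and value of joint lever below 0.1 rad and contact force between the fingers and press below 0.3 N), for 0.2 s.
At the end, for the whole second after the job is handed in: The stud is home (within 2 mm) and the press lever is up; the handle is held in the gripper, touching neither press nor camera stand and at rest, its newly set stud within 20 mm of the camera's focus point and its studded face towards the lens and square to it within 0.2 rad (distance between stud_seat and focus below 0.02 m and angle between the z axis of handle_mid and the z axis of focus, either way round below 0.2 rad and z of lens in the frame of handle_mid above 0.05 m and value of joint stud above 0.006 m and value of joint lever below 0.1 rad and contact force between the fingers and handle above 1 N and contact force between handle and press below 0.2 N and contact force between handle and stand below 0.2 N and linear speed of handle below 0.02 m/s and angular speed of handle below 0.15 rad/s); the arm keeps its last pose, push and grip.
It fails at once if the camera or its stand is knocked (contact force between any of the arm, the fingers, handle and stand above 4 N).
It fails at once if a bystander is moved more than 20 mm (distance of any of pattern_handle, mallet, anvil, stud_tray from where it was at the start of the episode above 0.02 m).
It also fails if it takes over 67 s, if anything falls off the work surface, if the arm or the gripper's body presses on something with over 40 N, if the wrist force passes 120 N, or if a joint passes its speed limit or range.

## Working session

There is one attempt and no reset: what is moved stays moved. The work goes in short steps, Python scripts to look and compute and a tool call to move; the robot and the scene stay as the last step left them, time stands still between calls to the robot, and variables do not carry over. Pictures are saved under pics/ and viewed, at most 10 in all, crops included, and the job is handed in when it is done.

Besides the shell and the picture viewer there is one more tool, called by a JSON object that holds its "name" and its "arguments", one argument or row to a line. send_rows: Moves the arm, as the interface text tells. Its arguments: {"type":"object","properties":{"motion":{"type":"string"}},"required":["motion"]}

```bash
mkdir -p pics; ls; cat > h.py <<'E'
import numpy as np, cv2
from workcell import bot, vision, workorder, boxes_of
E
python3 - <<'E'
from h import *
np.set_printoptions(precision=4,suppress=True)
for c in("side","top"):
    im=vision.camera(c); cv2.imwrite(f"pics/{c}0.png",im[:,:,::-1]); m=vision.camera_model(c); print(c,m)
    for t in("handle","knob","lens","stand","press","stud","pattern_handle"):
        print(t,[(np.round(b["rect"],0).tolist(),round(b["conf"],2)) for b in boxes_of(c,t)][:4])
print(bot.get_obs())
E
```

```text
pics
side {'fov_y': 43.718286829556725, 'cx': 279.911150449005, 'cy': 202.74022902237968, 'world_from_camera': array([[ 0.9984, -0.0523,  0.0208,  0.5213],
       [-0.0538, -0.777 ,  0.6272, -1.0171],
       [-0.0166, -0.6273, -0.7786,  1.4657],
       [ 0.    ,  0.    ,  0.    ,  1.    ]])}
handle [([217.0, 255.0, 52.0, 12.0], 0.88), ([231.0, 323.0, 45.0, 42.0], 0.84), ([299.0, 295.0, 58.0, 19.0], 0.78), ([244.0, 205.0, 40.0, 30.0], 0.57)]
knob [([325.0, 280.0, 50.0, 28.0], 0.83)]
lens [([290.0, 103.0, 23.0, 32.0], 0.8), ([327.0, 281.0, 45.0, 31.0], 0.17)]
stand [([320.0, 142.0, 79.0, 126.0], 0.96)]
press [([328.0, 285.0, 69.0, 74.0], 0.8)]
stud []
pattern_handle [([282.0, 240.0, 52.0, 10.0], 0.91), ([297.0, 294.0, 60.0, 15.0], 0.2)]
top {'fov_y': 55.613355295184434, 'cx': 280.28879915635673, 'cy': 204.00275103733998, 'world_from_camera': array([[-0.0008, -0.9801,  0.1986,  0.2938],
       [-1.    , -0.0008, -0.0078,  0.0032],
       [ 0.0078, -0.1986, -0.98  ,  1.56  ],
       [ 0.    ,  0.    ,  0.    ,  1.    ]])}
handle [([355.0, 261.0, 31.0, 32.0], 0.83), ([290.0, 270.0, 14.0, 
[... 244 characters left out ...]
), ([205.0, 177.0, 13.0, 13.0], 0.25)]
press [([349.0, 180.0, 57.0, 65.0], 0.95), ([367.0, 176.0, 25.0, 29.0], 0.47)]
stud [([348.0, 179.0, 60.0, 65.0], 0.26)]
pattern_handle [([278.0, 215.0, 6.0, 41.0], 0.61)]
{'clock': 0.8, 'joint_pos': array([1.299 , 0.2406, 0.005 , 1.3352, 0.    , 1.5708]), 'joint_vel': array([-0.0011, -0.0004,  0.0007,  0.    , -0.0004,  0.001 ]), 'tau': array([  0.0004, -37.215 ,  25.268 ,   0.0009,   0.    ,  -0.    ]), 'eef_pos': array([0.1342, 0.4817, 0.2313]), 'tool_rot': array([ 0.1355,  0.9908,  0.    , -0.    ]), 'ft_force': array([-0.1997,  0.1436,  0.2761]), 'ft_torque': array([ 0.0163,  0.0035, -0.0388]), 'grasp_force': 0.0, 'grip_width': 0.08565891283828168}
```

```bash
python3 - <<'E'
import cv2
s=cv2.imread("pics/side0.png")[60:360,160:460]; t=cv2.imread("pics/top0.png")[90:310,170:420]
cv2.imwrite("pics/s1.png",cv2.resize(s,(600,600),interpolation=cv2.INTER_CUBIC)); cv2.imwrite("pics/t1.png",cv2.resize(t,(680,600),interpolation=cv2.INTER_CUBIC))
E
```

```text
(no output)
```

View pics/s1.png

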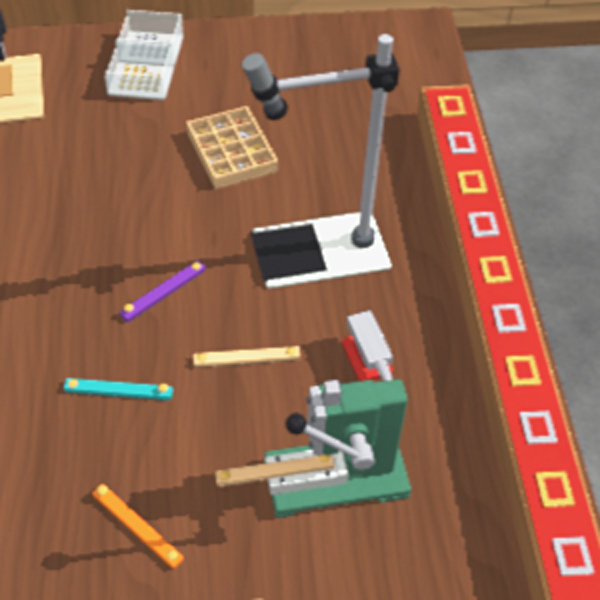

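View pics/t1.png

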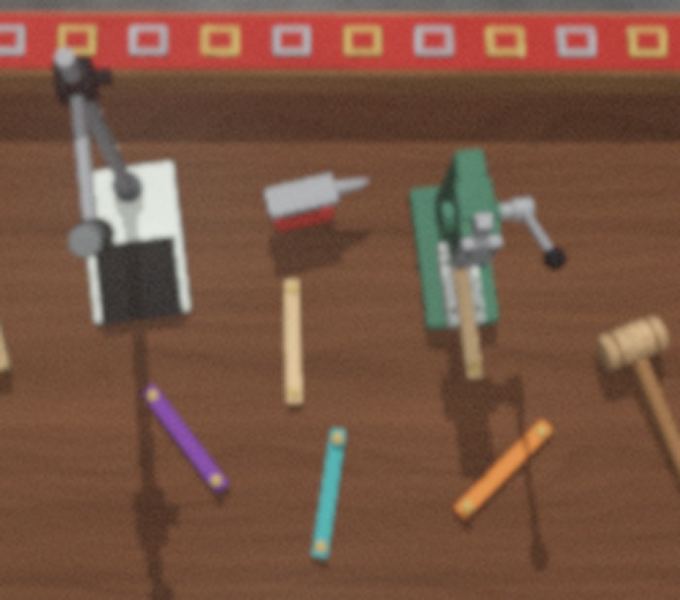

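The side view (doubled crop) shows the press on the right with its handle from about (222,477) to (333,463), the knob at (297,423), and the camera head from (255,62) to (275,105). In the top crop the handle runs from (474,375) up to (465,270), the knob is at (555,258) and the camera stand is at the left.

Look-alikes in the top crop: pattern handle (293,340), purple (186,440), turquoise (328,490), orange (503,470). The one in the press is the target. I'll fit the press and stand models and check them on an overlay.

```bash
cat >> h.py <<'E'
def proj(c,P):
    m=vision.camera_model(c); T=np.linalg.inv(m["world_from_camera"]); f=210/np.tan(np.radians(m["fov_y"]/2))
    p=np.atleast_2d(P)@T[:3,:3].T+T[:3,3]; return np.c_[m["cx"]+f*p[:,0]/p[:,2], m["cy"]+f*p[:,1]/p[:,2]]
def world(q,L):
    x,y,a=q; L=np.atleast_2d(L); c,s=np.cos(a),np.sin(a)
    return np.c_[x+c*L[:,0]-s*L[:,1], y+s*L[:,0]+c*L[:,1], L[:,2]]
E
cat > fit.py <<'E'
from h import *
from scipy.optimize import least_squares
np.set_printoptions(precision=4,suppress=True)
S=lambda u,v:(u/2+160-.25,v/2+60-.25)
T=lambda u,v:(u/2.72+170-.3,v/2.727+90-.3)
press=[("side",S(297,423),(-.0654,-.07,.3)),("top",T(555,258),(-.0654,-.07,.3)),
 ("side",S(217,471),(-.166,.011,.064)),("side",S(220,486),(-.166,-.011,.05)),
 ("top",T(475,377),(-.166,0,.06)),("top",T(462,290),(-.06,0,.064))]
stand=[("side",S(363,240),(.135,0,.014)),("side",S(386,38),(.135,0,.47)),("top",T(128,190),(.135,0,.014)),("top",T(66,55),(.135,0,.47)),
 ("side",S(276,110),(-.0308,0,.3546)),("side",S(255,60),(-.0701,0,.4626)),("top",T(86,237),(-.0701,0,.4626))]
def fit(o,q0):
    r=lambda q:np.concatenate([proj(c,world(q,L))[0]-p for c,p,L in o])
    s=least_squares(r,q0,loss="soft_l1"); print(s.x); print(r(s.x).reshape(-1,2)); return s.x
P=fit(press,[.55,-.2,.1]); Q=fit(stand,[.45,.25,0]); np.save("PQ.npy",[P,Q])
pr=np.array([L for _,_,L in press]+[(.014,0,.064),(0,0,.266),(.031,-.07,.185)]+[(-.091,y,.0) for y in(-.05,.05)])
st=np.array([L for _,_,L in stand]+[(0,0,.27)])
out=[]
for c,(x0,y0,w,h) in dict(side=(200,70,200,260),top=(180,100,210,140)).items():
    im=cv2.imread(f"pics/{c}0.png")[y0:y0+h,x0:x0+w]; k=2.3 if c=="side" else 1.55
    im=cv2.resize(im,None,fx=k,fy=k,interpolation=cv2.INTER_CUBIC)
    for q,L in((P,pr),(Q,st)):
        for u,v in proj(c,world(q,L)): cv2.circle(im,(int((u-x0+.5)*k),int((v-y0+.5)*k)),2,(255,0,255),-1)
    out.append(cv2.copyMakeBorder(im,0,598-im.shape[0],0,0,0))
cv2.imwrite("pics/fit.png",np.hstack(out)[:600,:800])
print("knob",world(P,[-.0654,-.07,.3]),"hinge",world(P,[.031,-.07,.185]),"grip pt",world(P,[-.116,0,.057]),"focus",world(Q,[0,0,.27]))
E
python3 fit.py
```

```text
[ 0.6716 -0.2335  0.1093]
[[ 0.3577  0.0597]
 [-0.5898  0.2562]
 [ 0.2769 -0.6463]
 [ 0.0214  0.5386]
 [-0.1415 -0.3797]
 [ 0.9107  4.1995]]
[0.6602 0.2296 0.1352]
[[ 0.6246 -0.4435]
 [ 0.5795  0.1531]
 [ 0.0733 -0.6294]
 [-0.251   0.5845]
 [ 1.1986  0.8604]
 [-0.7901  0.2376]
 [-0.3689  1.6671]]
knob [[ 0.6142 -0.3103  0.3   ]] hinge [[ 0.71   -0.2997  0.185 ]] grip pt [[ 0.5563 -0.2462  0.057 ]] focus [[0.6602 0.2296 0.27  ]]
```

View pics/fit.png

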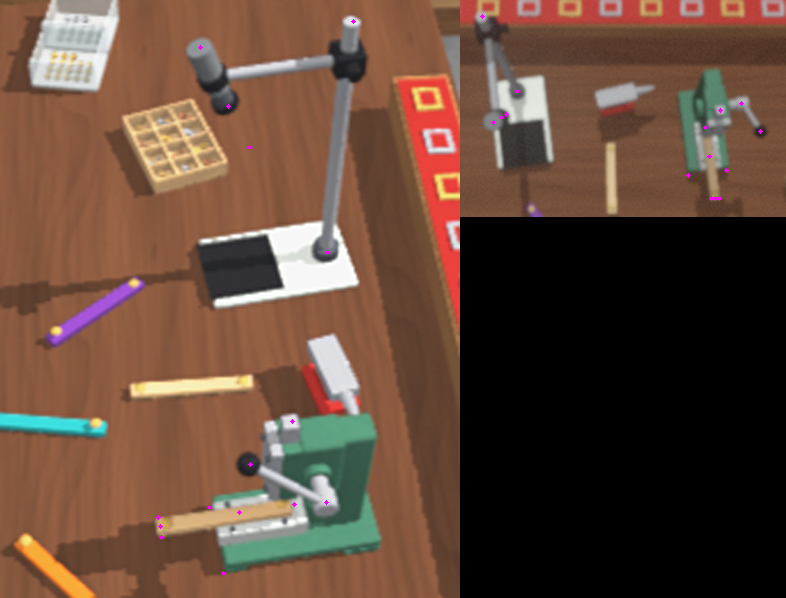

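The fit agrees with both views to about 1 px: knob, hinge, handle end, column, lens and the empty-air focus all land where they should. The wooden handle in the press is the right one. The tool can only yaw, so I plan to tilt the handle about 20° in the grip by levering it on the channel's front edge.

Next I work out the first move, to above the knob.

```bash
cat >> h.py <<'E'
from scipy.spatial.transform import Rotation as Ro
P,Q=np.load("PQ.npy") if __import__("os").path.exists("PQ.npy") else (None,None)
def plan(targets,yaw):
    """targets: world TCP points; yaw: wanted world angle of tool y. Prints shift cm + twist."""
    o=bot.get_obs(); R=Ro.from_quat(o["tool_rot"]).as_matrix()
    tw=-(yaw-np.arctan2(R[1,1],R[0,1])); tw=(tw+np.pi)%(2*np.pi)-np.pi
    for t in np.atleast_2d(targets): print(np.round(R.T@(t-o["eef_pos"])*100,1),round(tw,3))
    print("t",o["clock"],"pos",o["eef_pos"].round(4),"down",R[:,2].round(3),"j",o["joint_pos"].round(2))
E
python3 - <<'E'
from h import *
k=world(P,[-.0654,-.07,.281])[0]
plan([[.35,.1,.35],k+[0,0,.1]],P[2]+np.pi/2)
E
```

```text
[-31.  -31.  -11.9] -0.381
[-67.5 -63.4 -15. ] -0.381
t 0.8 pos [0.1342 0.4817 0.2313] down [-0.  0. -1.] j [1.3  0.24 0.01 1.34 0.   1.57]
```

{"name": "send_rows", "arguments": {
  "motion": "-0.2 -31 -31 -11.9 -0.38; -0.2 -31 -31 -11.9 -0.38; -0.2 -31 -31 -11.9 -0.38; -0.2 -31 -31 -11.9 -0.38; -0.2 -31 -31 -11.9 -0.38"
}}

```text
clock: 1.3
eef_pos: [0.2516, 0.2729, 0.2966]
tool_rot: [-0.055, 0.999, 0.0, 0.0]
ft_force: [1.1, -1.0, 0.4]
grip_width: 0.0509
grasp_force: 0.0
```

```bash
python3 - <<'E'
from h import *
k=world(P,[-.0654,-.07,.281])[0]
plan([k+[0,0,.1]],P[2]+np.pi/2)
E
```

```text
[-29.7 -61.9  -8.4] -0.0
t 1.3 pos [0.2516 0.2729 0.2966] down [ 0.001  0.    -1.   ] j [ 0.83 -0.04 -0.14  1.47 -0.    0.72]
```

{"name": "send_rows", "arguments": {
  "motion": "-0.2 -10.7 -22.4 -4 0; -0.2 -10.7 -22.4 -4 0; -0.2 -10.7 -22.4 -4 0; -0.2 -10.7 -22.4 -4 0; -0.2 -10.7 -22.4 -4 0"
}}

```text
clock: 1.8
eef_pos: [0.3816, 0.0627, 0.3364]
tool_rot: [-0.054, 0.999, 0.0, 0.001]
ft_force: [1.7, -0.3, 0.3]
grip_width: 0.0513
grasp_force: 0.0
```

{"name": "send_rows", "arguments": {
  "motion": "-0.2 -10.7 -22.4 -2 0; -0.2 -10.7 -22.4 -2 0; -0.2 -10.7 -22.4 -2 0; -0.2 -10.7 -22.4 -2 0; -0.2 -10.7 -22.4 -2 0"
}}

```text
clock: 2.3
eef_pos: [0.5123, -0.1486, 0.3559]
tool_rot: [-0.054, 0.999, -0.0, 0.0]
ft_force: [1.1, 1.0, -0.0]
grip_width: 0.0514
grasp_force: 0.0
```

```bash
python3 - <<'E'
from h import *
k=world(P,[-.0654,-.07,.281])[0]
plan([k+[0,0,.1],k],P[2]+np.pi/2)
E
```

```text
[ -8.4 -17.2  -2.5] -0.002
[ -8.4 -17.2   7.5] -0.002
t 2.3 pos [ 0.5123 -0.1486  0.3559] down [ 0.001  0.    -1.   ] j [-0.28  0.3   0.4   1.67  0.   -0.39]
```

{"name": "send_rows", "arguments": {
  "motion": "-0.2 -8.2 -16.5 -3 0; -0.2 -8.2 -16.5 -3 0; -0.2 -8.2 -16.5 -3 0; -0.2 -8.2 -16.5 -3 0; -0.2 -8.2 -16.5 -3 0"
}}

```text
clock: 2.8
eef_pos: [0.6119, -0.3047, 0.3829]
tool_rot: [-0.053, 0.999, 0.0, -0.001]
ft_force: [-0.0, -0.1, 0.5]
grip_width: 0.0511
grasp_force: 0.0
```

```bash
python3 - <<'E'
from h import *
k=world(P,[-.0654,-.07,.281])[0]
plan([k+[0,0,.05],k],P[2]+np.pi/2)
for c in("side","top"):
    im=vision.camera(c)
    p=proj(c,k+[0,0,.019])[0].astype(int)
    cv2.imwrite(f"pics/{c}_k.png",im[max(0,p[1]-60):p[1]+60,p[0]-60:p[0]+60,::-1])
a=cv2.resize(cv2.imread("pics/side_k.png"),(400,400));b=cv2.resize(cv2.imread("pics/top_k.png"),(400,400)); cv2.imwrite("pics/k.png",np.hstack([a,b]))
E
```

```text
[-0.2 -0.6  5.2] -0.004
[-0.2 -0.6 10.2] -0.004
t 2.8 pos [ 0.6119 -0.3047  0.3829] down [-0.002  0.    -1.   ] j [-0.46  0.77  1.27  2.07 -0.   -0.57]
```

View pics/k.png

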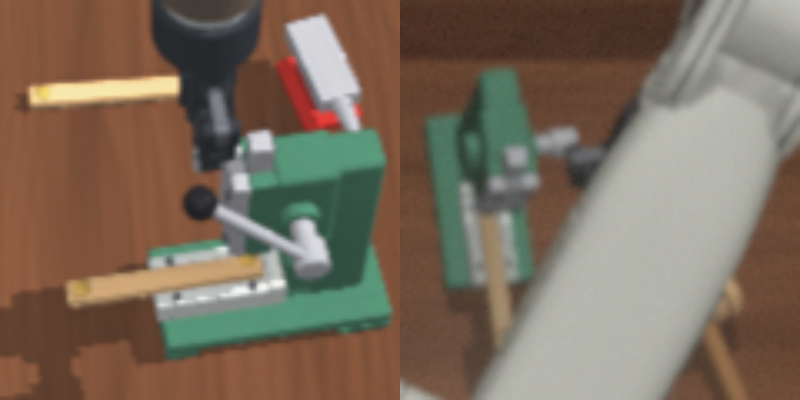

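Side crop: the gripper hangs above the black ball, which sits at crop (200,203), exactly where predicted. In the top crop the arm hides it. Now I descend and grip.

{"name": "send_rows", "arguments": {
  "motion": "-0.2 -0.2 -0.6 5 0; -0.2 -0.2 -0.6 9 0; -0.2 -0.2 -0.6 10.2 0; -0.2 -0.2 -0.6 10.2 0; 0.5 -0.2 -0.6 10.2 0"
}}

```text
clock: 3.4
eef_pos: [0.614, -0.3069, 0.2864]
tool_rot: [-0.054, 0.999, -0.001, 0.002]
ft_force: [0.8, -0.2, 0.6]
grip_width: 0.0377
grasp_force: 0.0
```

{"name": "send_rows", "arguments": {
  "motion": "1 0 0 0 0; 1 0 0 0 0; 1 0 0 0 0; 1 0 0 0 0"
}}

```text
clock: 3.8
eef_pos: [0.6148, -0.3112, 0.288]
tool_rot: [-0.053, 0.999, -0.005, 0.003]
ft_force: [-0.7, -7.5, -1.2]
grip_width: 0.0252
grasp_force: 58.9
```

```bash
python3 - <<'E'
from h import *
a=np.radians(50-np.linspace(0,76,9)[1:])
t=[world(P,[.031-.15*np.cos(x),-.07,.185+.15*np.sin(x)-.019])[0] for x in a]
plan(t,P[2]+np.pi/2); o=bot.get_obs(); print(o["ft_force"],o["grip_width"],o["grasp_force"])
E
```

```text
[1.8 0.1 2.4] -0.003
[3.3 0.1 4.5] -0.003
[4.4 0.1 6.7] -0.003
[5.1 0.2 9. ] -0.003
[ 5.5  0.2 11.5] -0.003
[ 5.4  0.2 14. ] -0.003
[ 4.9  0.2 16.4] -0.003
[ 4.   0.3 18.7] -0.003
t 3.8 pos [ 0.6148 -0.3112  0.288 ] down [ 0.007 -0.009 -1.   ] j [-0.47  0.65  0.78  1.69 -0.   -0.57]
[-0.68470936 -7.47976329 -1.19578487] 0.025229315573665034 58.908897042274475
```

The pads hold the ball about 6 mm above its centre, so I'll re-grip lower.

{"name": "send_rows", "arguments": {
  "motion": "0 0 0 0 0; 0 0 0 0.4 0; 0 0 0 0.7 0; 0.2 0 0 0.7 0; 0 0 0 0.7 0"
}}

```text
clock: 4.3
eef_pos: [0.6138, -0.3072, 0.2771]
tool_rot: [-0.054, 0.999, -0.0, 0.0]
ft_force: [0.5, -0.5, 0.3]
grip_width: 0.0429
grasp_force: 0.0
```

{"name": "send_rows", "arguments": {
  "motion": "1 0 0 0 0; 1 0 0 0 0; 1 0 0 0 0; 1 0 0 0 0"
}}

```text
clock: 4.7
eef_pos: [0.6141, -0.3113, 0.2778]
tool_rot: [-0.053, 0.999, -0.004, 0.001]
ft_force: [1.5, -10.1, 2.3]
grip_width: 0.0254
grasp_force: 58.7
```

```bash
cat > lev.py <<'E'
from h import *
a=np.radians(50-np.linspace(0,76,9))
t=[world(P,[.031-.15*np.cos(x),-.07,.185+.15*np.sin(x)-.019])[0] for x in a]
plan(t,P[2]+np.pi/2); o=bot.get_obs(); print(o["ft_force"],o["grip_width"],o["grasp_force"])
E
python3 lev.py
```

```text
[-0.   0.1 -0.3] -0.003
[1.7 0.1 1.4] -0.003
[3.2 0.1 3.4] -0.003
[4.3 0.1 5.7] -0.003
[5.  0.1 8.1] -0.003
[ 5.3  0.2 10.5] -0.003
[ 5.3  0.2 13. ] -0.003
[ 4.8  0.2 15.4] -0.003
[ 3.9  0.2 17.7] -0.003
t 4.7 pos [ 0.6141 -0.3113  0.2778] down [ 0.003 -0.007 -1.   ] j [-0.47  0.65  0.75  1.67 -0.01 -0.57]
[  1.50559452 -10.07545393   2.33864017] 0.025359073888631286 58.703001737594604
```

{"name": "send_rows", "arguments": {
  "motion": "1 0.9 -0.2 0.8 0; 1 1.7 -0.3 1.7 0; 1 2.5 -0.3 2.7 0; 1 3.2 -0.3 3.7 0; 1 4.3 -0.3 6 0"
}}

```text
clock: 5.2
eef_pos: [0.574, -0.3156, 0.2211]
tool_rot: [-0.054, 0.998, -0.002, 0.005]
ft_force: [4.8, -0.0, 6.2]
grip_width: 0.0254
grasp_force: 61.4
```

{"name": "send_rows", "arguments": {
  "motion": "1 0.7 0 2.4 0; 1 1 0 4.8 0; 1 1 0 7.3 0; 1 0.5 0 9.7 0; 1 0.5 0 9.7 0"
}}

```text
clock: 5.7
eef_pos: [0.5701, -0.3159, 0.1205]
tool_rot: [-0.055, 0.998, -0.001, 0.004]
ft_force: [5.2, -0.7, 7.7]
grip_width: 0.0253
grasp_force: 66.2
```

```bash
python3 lev.py; tail -1 PQ.npy >/dev/null; python3 - <<'E'
from h import *
h=world(P,[.031,-.07,.185])[0]; d=bot.get_obs()["eef_pos"]+[0,0,.019]-h; print(50-np.degrees(np.arctan2(d[2],np.hypot(d[0],d[1]))))
E
```

```text
[ -4.6   0.  -16. ] 0.001
[ -2.8   0.  -14.3] 0.001
[ -1.3   0.  -12.3] 0.001
[ -0.2   0.1 -10. ] 0.001
[ 0.5  0.1 -7.7] 0.001
[ 0.9  0.1 -5.2] 0.001
[ 0.8  0.1 -2.7] 0.001
[ 0.3  0.1 -0.3] 0.001
[-0.6  0.1  2. ] 0.001
t 5.7 pos [ 0.5701 -0.3159  0.1205] down [ 0.008 -0.002 -1.   ] j [-0.51  0.6   0.25  1.22  0.   -0.62]
[ 5.18517716 -0.73131874  7.74668688] 0.025326588387183005 66.247318983078
67.90818977000743
```

{"name": "send_rows", "arguments": {
  "motion": "1 -0.5 0 1.2 0; 1 -0.9 0 2.2 0; 1 -0.9 0 2.4 0; 1 -0.9 0 2.4 0; 1 -0.9 0 2.4 0"
}}

```text
clock: 6.2
eef_pos: [0.5809, -0.315, 0.1007]
tool_rot: [-0.054, 0.999, -0.002, 0.007]
ft_force: [6.0, 1.6, 10.8]
grip_width: 0.025
grasp_force: 58.7
```

```bash
python3 lev.py; python3 - <<'E'
from h import *
h=world(P,[.031,-.07,.185])[0]; d=bot.get_obs()["eef_pos"]+[0,0,.019]-h; print(np.radians(50)-np.arctan2(d[2],np.hypot(d[0],d[1])))
E
```

```text
[ -3.6   0.  -18. ] -0.001
[ -1.8   0.  -16.3] -0.001
[ -0.3   0.1 -14.3] -0.001
[  0.8   0.1 -12. ] -0.001
[ 1.5  0.1 -9.7] -0.001
[ 1.9  0.1 -7.2] -0.001
[ 1.8  0.1 -4.7] -0.001
[ 1.4  0.1 -2.3] -0.001
[0.5 0.1 0. ] -0.001
t 6.2 pos [ 0.5809 -0.315   0.1007] down [ 0.014 -0.002 -1.   ] j [-0.5   0.62  0.25  1.18  0.   -0.61]
[ 6.01361615  1.60648571 10.82007617] 0.02501457833879076 58.7429004907608
1.3383395790573624
```

{"name": "send_rows", "arguments": {
  "motion": "1 -0.2 0 0.5 0; 1 -0.2 0 0.8 0; 1 -0.2 0 0.8 0"
}}

```text
clock: 6.5
eef_pos: [0.5847, -0.3144, 0.0948]
tool_rot: [-0.056, 0.998, -0.002, 0.009]
ft_force: [6.6, 3.6, 16.6]
grip_width: 0.0249
grasp_force: 59.0
```

{"name": "send_rows", "arguments": {
  "motion": "1 0 0 0.5 0; 1 0 0 0.8 0; 1 0 0 0.8 0"
}}

```text
clock: 6.8
eef_pos: [0.5862, -0.3144, 0.0901]
tool_rot: [-0.056, 0.998, -0.003, 0.011]
ft_force: [6.7, 5.5, 27.0]
grip_width: 0.0243
grasp_force: 57.3
```

```bash
python3 - <<'E'
from h import *
im=vision.camera("side"); im=im[200:330,250:400,::-1]; cv2.imwrite("pics/down.png",cv2.resize(im,(690,598),interpolation=cv2.INTER_CUBIC))
for a in(0,1.22,1.28): print(proj("side",world(P,[.031-.15*np.cos(np.radians(50)-a),-.07,.185+.15*np.sin(np.radians(50)-a)]))[0]*4.6-np.array([250,200])*4.6+2)
E
```

```text
[271.55932227 330.11678184]
[193.15315924 482.92392875]
[198.43698568 488.55097785]
```

View pics/down.png

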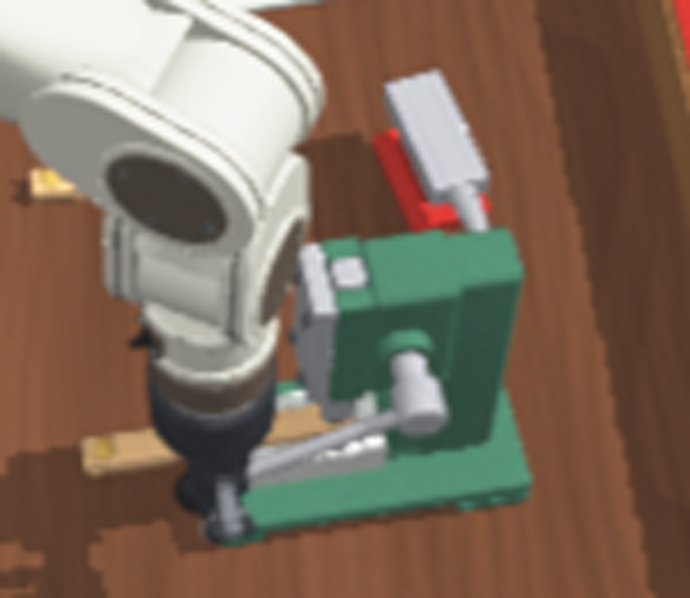

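Side crop: the lever points below level, the fingers hold the ball at about (225,520), and the ram is down on the stud. The force rises sharply, so the lever is at its stop. Now I follow it back up.

{"name": "send_rows", "arguments": {
  "motion": "1 0.8 0 -1.5 0; 1 1.5 0 -3.3 0; 1 2 0 -5.7 0; 1 2.1 0 -8.2 0; 1 1.8 0 -10.7 0"
}}

```text
clock: 7.35
eef_pos: [0.5615, -0.3168, 0.1895]
tool_rot: [-0.056, 0.998, -0.002, 0.003]
ft_force: [11.6, -4.1, -4.1]
grip_width: 0.0242
grasp_force: 103.7
```

```bash
python3 lev.py
```

```text
[-5.4  0.  -9.1] 0.004
[-3.6  0.  -7.4] 0.004
[-2.1  0.  -5.4] 0.004
[-1.   0.1 -3.1] 0.004
[-0.3  0.1 -0.8] 0.004
[0.  0.1 1.7] 0.004
[-0.   0.1  4.2] 0.004
[-0.5  0.1  6.6] 0.004
[-1.4  0.1  8.9] 0.004
t 7.35 pos [ 0.5615 -0.3168  0.1895] down [ 0.006 -0.003 -1.   ] j [-0.51  0.55  0.35  1.37 -0.   -0.63]
[11.58564099 -4.08342231 -4.13276947] 0.024155848757440295 103.69004487991333
```

{"name": "send_rows", "arguments": {
  "motion": "1 -0.8 0 -1.2 0; 1 -1.6 0 -3.1 0; 1 -2.7 0 -5.4 0; 1 -4.1 0 -7.2 0; 1 -5.6 0 -8.9 0"
}}

```text
clock: 7.85
eef_pos: [0.6023, -0.3123, 0.2731]
tool_rot: [-0.051, 0.999, 0.0, -0.015]
ft_force: [-54.0, -10.7, -41.5]
grip_width: 0.0234
grasp_force: 70.6
```

{"name": "send_rows", "arguments": {
  "motion": "1 0 0 0 0; 1 0 0 0 0"
}}

```text
clock: 8.05
eef_pos: [0.6003, -0.3125, 0.2718]
tool_rot: [-0.05, 0.999, 0.002, -0.017]
ft_force: [-38.2, -2.6, -0.5]
grip_width: 0.0228
grasp_force: 61.3
```

```bash
python3 lev.py
```

```text
[-1.4  0.1 -1. ] -0.009
[0.3 0.1 0.9] -0.009
[1.7 0.  2.9] -0.009
[2.7 0.  5.2] -0.009
[ 3.4 -0.   7.6] -0.009
[ 3.6 -0.  10.1] -0.009
[ 3.4 -0.  12.5] -0.009
[ 2.8 -0.  14.9] -0.009
[ 1.8 -0.  17.2] -0.009
t 8.05 pos [ 0.6003 -0.3125  0.2718] down [-0.034  0.002 -0.999] j [-0.47  0.65  0.75  1.7  -0.01 -0.57]
[-38.18791972  -2.57136646  -0.49341376] 0.022818751733391544 61.33461356163025
```

{"name": "send_rows", "arguments": {
  "motion": "-0.2 0.8 -0.1 0 0; -0.2 0.8 -0.1 0 0; -0.2 0.8 -0.1 0 0; -0.2 0.8 -0.1 -2 0; -0.2 0.8 -0.1 -5 0"
}}

```text
clock: 8.55
eef_pos: [0.6071, -0.311, 0.3242]
tool_rot: [-0.055, 0.998, 0.001, -0.002]
ft_force: [-0.1, 0.2, 0.3]
grip_width: 0.0514
grasp_force: 0.0
```

{"name": "send_rows", "arguments": {
  "motion": "-0.2 4 0 -3 0; -0.2 8 0 -3 0; -0.2 10 0 -3 0; -0.2 10 0 -3 0"
}}

```text
clock: 8.95
eef_pos: [0.5062, -0.3229, 0.3579]
tool_rot: [-0.054, 0.999, -0.001, 0.001]
ft_force: [0.4, -0.1, 0.3]
grip_width: 0.0514
grasp_force: 0.0
```

```bash
python3 - <<'E'
from h import *
im=vision.camera("side"); im=im[200:330,230:400,::-1]; cv2.imwrite("pics/up.png",cv2.resize(im,(782,598),interpolation=cv2.INTER_CUBIC))
g=world(P,[-.130,0,.040])[0]
plan([g+[0,0,.16],g+[0,0,.06],g],P[2]+np.pi/2)
E
```

```text
[-4.2  7.1 15.7] -0.001
[-4.2  7.1 25.7] -0.001
[-4.2  7.1 31.7] -0.001
t 9.0 pos [ 0.5075 -0.3228  0.3573] down [ 0.003 -0.001 -1.   ] j [-0.57  0.45  0.64  1.75  0.   -0.67]
```

View pics/up.png

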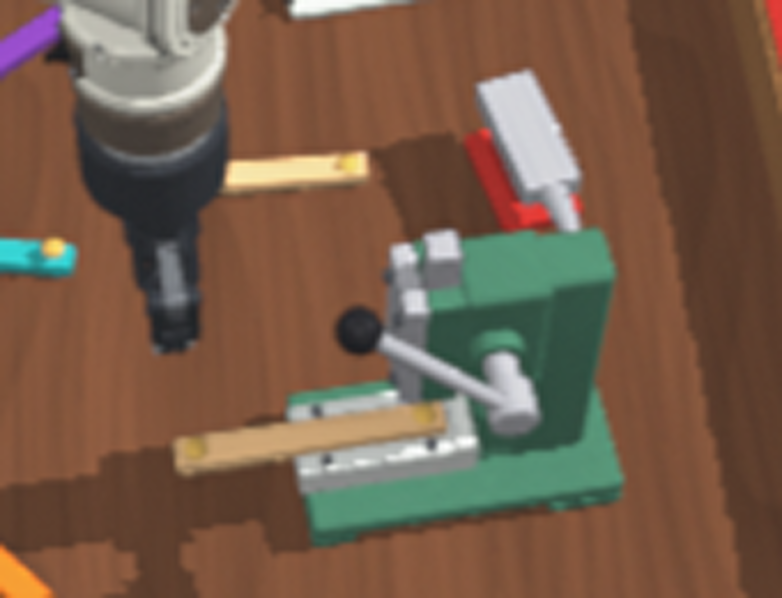

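Side crop: the stud is set (flat dome at (427,415)) and the lever is back up with its ball at (360,330). The handle still lies in the channel, its free end at (180,455). Next I grip the handle.

{"name": "send_rows", "arguments": {
  "motion": "-0.2 -4.2 7.1 10 0; -0.2 -4.2 7.1 18 0; -0.2 -4.2 7.1 22 0; -0.2 -4.2 7.1 25.7 0; -0.2 -4.2 7.1 25.7 0"
}}

```text
clock: 9.5
eef_pos: [0.5419, -0.2504, 0.1212]
tool_rot: [-0.055, 0.998, -0.0, 0.001]
ft_force: [0.3, -0.7, 0.4]
grip_width: 0.0511
grasp_force: 0.0
```

{"name": "send_rows", "arguments": {
  "motion": "-0.2 0 0 0 0; -0.2 0 0 0 0"
}}

```text
clock: 9.7
eef_pos: [0.5408, -0.2512, 0.1229]
tool_rot: [-0.055, 0.998, 0.0, -0.001]
ft_force: [0.6, 0.4, 0.6]
grip_width: 0.0511
grasp_force: 0.0
```

```bash
python3 - <<'E'
from h import *
g=world(P,[-.130,0,.040])[0]
plan([g],P[2]+np.pi/2)
E
```

```text
[-0.2  0.3  8.3] 0.0
t 9.7 pos [ 0.5408 -0.2512  0.1229] down [-0.001  0.001 -1.   ] j [-0.43  0.49  0.09  1.17 -0.   -0.54]
```

{"name": "send_rows", "arguments": {
  "motion": "-0.2 -0.2 0.3 4 0; -0.2 -0.2 0.3 7 0; -0.2 -0.2 0.3 8.2 0; -0.2 -0.2 0.3 8.2 0; 0.2 -0.2 0.3 8.2 0"
}}

```text
clock: 10.2
eef_pos: [0.5437, -0.2498, 0.0438]
tool_rot: [-0.054, 0.999, -0.001, 0.002]
ft_force: [0.2, -0.2, -0.3]
grip_width: 0.038
grasp_force: 0.0
```

{"name": "send_rows", "arguments": {
  "motion": "1 0 0 0 0; 1 0 0 0 0; 1 0 0 0 0; 1 0 0 0 0"
}}

```text
clock: 10.6
eef_pos: [0.5435, -0.2495, 0.0435]
tool_rot: [-0.054, 0.999, -0.001, 0.002]
ft_force: [0.3, -1.3, 6.8]
grip_width: 0.0208
grasp_force: 60.5
```

```bash
python3 - <<'E'
from h import *
g=world(P,[-.130,0,.040])[0]
plan([g+[0,0,.02],g],P[2]+np.pi/2)
E
```

```text
[ 0.1  0.2 -1.6] -0.001
[0.1 0.2 0.4] -0.001
t 10.6 pos [ 0.5435 -0.2495  0.0435] down [ 0.005 -0.002 -1.   ] j [-0.43  0.57 -0.02  0.98 -0.   -0.54]
```

{"name": "send_rows", "arguments": {
  "motion": "1 0 0 -0.8 0; 1 0 0 -1.5 0; 1 1 0 -1.5 0; 1 3 0 -1.5 0; 1 4 0 -1.5 0"
}}

```text
clock: 11.1
eef_pos: [0.4992, -0.2524, 0.0555]
tool_rot: [-0.054, 0.999, 0.001, -0.001]
ft_force: [-0.1, 0.9, -0.3]
grip_width: 0.0203
grasp_force: 59.6
```

{"name": "send_rows", "arguments": {
  "motion": "1 0 0 0 0; 1 0 0 0.5 0; 1 0 0 1.5 0; 1 0 0 1.9 0; 1 0 0 2.3 0"
}}

```text
clock: 11.6
eef_pos: [0.5023, -0.2531, 0.0332]
tool_rot: [-0.054, 0.999, -0.0, 0.0]
ft_force: [-4.4, 0.4, 7.5]
grip_width: 0.021
grasp_force: 61.2
```

{"name": "send_rows", "arguments": {
  "motion": "1 0 0 0.4 0; 1 0 0 0.8 0; 1 0 0 1 0; 1 0 0 1 0"
}}

```text
clock: 12.0
eef_pos: [0.5024, -0.253, 0.0232]
tool_rot: [-0.054, 0.999, -0.0, 0.0]
ft_force: [-3.6, -0.9, 6.9]
grip_width: 0.0209
grasp_force: 61.9
```

```bash
python3 - <<'E'
from h import *
im=vision.camera("side"); im=im[200:330,230:400,::-1]; cv2.imwrite("pics/tilt.png",cv2.resize(im,(782,598),interpolation=cv2.INTER_CUBIC))
E
```

```text
(no output)
```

View pics/tilt.png

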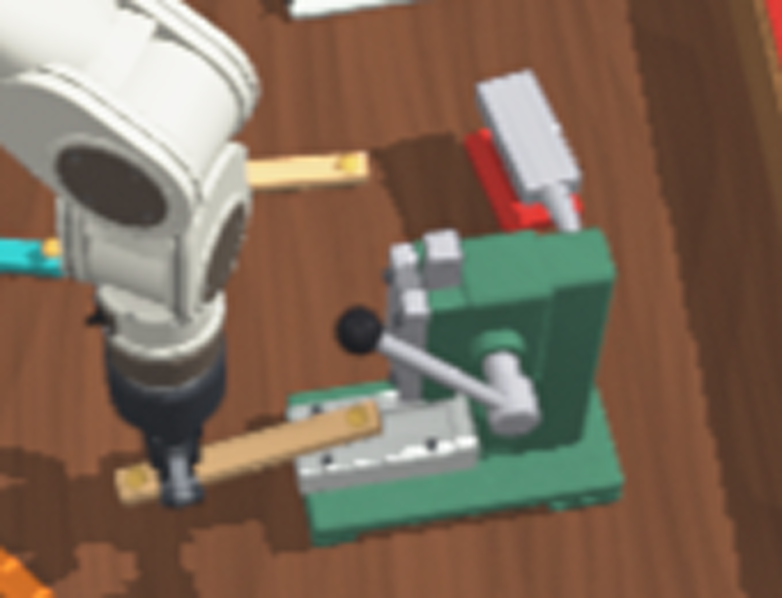

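Side crop: the handle pivots in the grip on the channel's front edge, its stud end lifted at (357,415), at roughly 14°. I push down a little more and then draw it out.

{"name": "send_rows", "arguments": {
  "motion": "1 0 0 0.4 0; 1 0 0 0.8 0; 1 0 0 0.9 0; 1 0 0 0.9 0"
}}

```text
clock: 12.45
eef_pos: [0.5033, -0.2531, 0.0146]
tool_rot: [-0.054, 0.999, -0.0, 0.001]
ft_force: [-2.2, -0.4, 6.6]
grip_width: 0.0208
grasp_force: 62.6
```

{"name": "send_rows", "arguments": {
  "motion": "1 0 0 -0.4 0; 1 2 0 -0.6 0; 1 5 0 -0.8 0; 1 8 0 -1 0; 1 11 0 -3 0"
}}

```text
clock: 12.95
eef_pos: [0.3895, -0.2631, 0.0415]
tool_rot: [-0.055, 0.999, 0.002, -0.003]
ft_force: [-0.1, -1.8, -0.3]
grip_width: 0.0206
grasp_force: 61.4
```

{"name": "send_rows", "arguments": {
  "motion": "1 0 0 -5 0; 1 0 0 -10 0; 1 0 0 -15 0; 1 0 0 -18 0; 1 0 0 -18 0"
}}

```text
clock: 13.45
eef_pos: [0.3952, -0.2664, 0.2287]
tool_rot: [-0.054, 0.999, -0.003, 0.004]
ft_force: [0.7, 0.4, -1.6]
grip_width: 0.0212
grasp_force: 61.4
```

```bash
cat > fin.py <<'E'
from h import *
import sys
# overlay predicted handle for given tilt & compute targets
o=bot.get_obs(); R=Ro.from_quat(o["tool_rot"]).as_matrix(); 
print("F",o["ft_force"].round(1),o["grip_width"],o["grasp_force"])
psi=.30; yaw=Q[2]+psi; L=.130; tilt=np.radians(19)
f=world(Q,[0,0,.27])[0]
hx=np.array([np.cos(tilt)*np.cos(yaw),np.cos(tilt)*np.sin(yaw),np.sin(tilt)])
hz=np.array([-np.sin(tilt)*np.cos(yaw),-np.sin(tilt)*np.sin(yaw),np.cos(tilt)])
g=f-.007*hz-L*hx; tcp=g-[0,0,.0135]
back=np.array([np.cos(yaw),np.sin(yaw),0])
print("tcp",tcp,"grip",g)
plan([tcp-.12*back,tcp-.05*back,tcp-.008*back],yaw+np.pi/2)
E
python3 fin.py; python3 - <<'E'
from h import *
o=bot.get_obs(); R=Ro.from_quat(o["tool_rot"]).as_matrix(); g=o["eef_pos"]+[0,0,.0135]
hy=R[:,1]; hh=np.array([hy[1],-hy[0],0])
im=vision.camera("side")[:,:,::-1].copy()
for d,col in((14,(255,0,0)),(19,(0,0,255)),(24,(0,255,0))):
    t=np.radians(d); hx=np.cos(t)*hh+[0,0,np.sin(t)]; hz=-np.sin(t)*hh+[0,0,np.cos(t)]
    p=proj("side",g+.130*hx+.011*hz)[0]; print(d,p)
p=proj("side",g)[0].astype(int); x0,y0=p[0]-60,max(0,p[1]-70)
print(x0,y0)
cv2.imwrite("pics/held.png",cv2.resize(im[y0:y0+120,x0:x0+160],(800,600),interpolation=cv2.INTER_CUBIC))
E
```

```text
F [ 0.7  0.4 -1.6] 0.021180633384393223 61.417579650878906
tcp [0.55078424 0.17873201 0.20755751] grip [0.55078424 0.17873201 0.22105751]
[-8.9 38.7  1.9] -0.327
[-15.5  41.    2. ] -0.327
[-19.5  42.3   2. ] -0.327
t 13.45 pos [ 0.3952 -0.2664  0.2287] down [ 0.008 -0.005 -1.   ] j [-0.59  0.19 -0.07  1.3   0.   -0.7 ]
14 [270.65590705 257.95924305]
19 [268.99380373 256.00999147]
24 [266.97615586 254.16998855]
166 203
```

View pics/held.png

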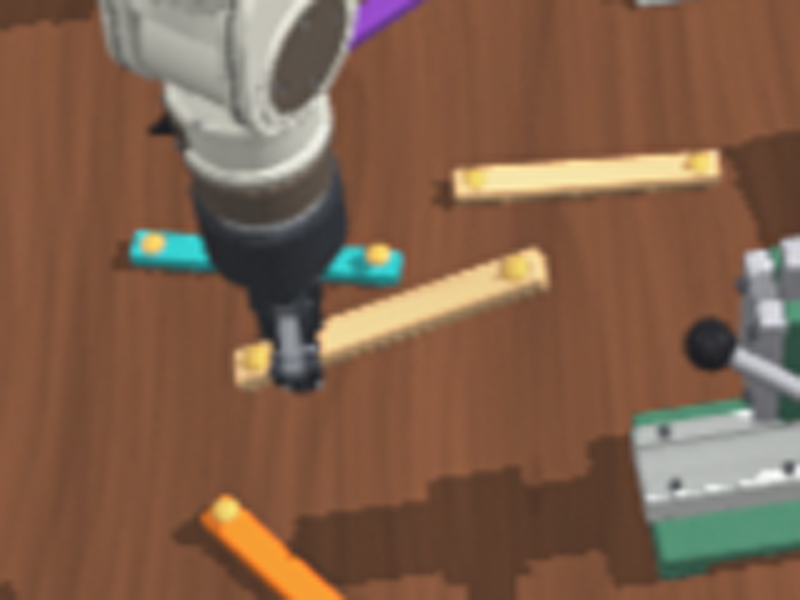

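Held crop: the handle is tilted in the grip with the new stud at (515,265), which is full-image (269,256) and matches the 19° prediction. The press is clear. Next I carry it to the standoff.

{"name": "send_rows", "arguments": {
  "motion": "1 -2 4.5 0 -0.1; 1 -3 9 0 -0.2; 1 -4 13.5 0 -0.33; 1 -4 18 0 -0.33; 1 -4 22 0 -0.33"
}}

```text
clock: 14.0
eef_pos: [0.4067, -0.0395, 0.2214]
tool_rot: [-0.218, 0.976, 0.001, -0.002]
ft_force: [0.9, -0.4, -0.5]
grip_width: 0.0208
grasp_force: 61.4
```

```bash
python3 fin.py
```

```text
F [ 0.9 -0.4 -0.5] 0.020801564939325792 61.38670563697815
tcp [0.55078424 0.17873201 0.20755751] grip [0.55078424 0.17873201 0.22105751]
[-10.3  13.7   1.4] 0.004
[-17.3  13.6   1.4] 0.004
[-21.5  13.6   1.3] 0.004
t 14.0 pos [ 0.4067 -0.0395  0.2214] down [-0.005  0.001 -1.   ] j [-0.1   0.07 -0.23  1.28  0.   -0.54]
```

{"name": "send_rows", "arguments": {
  "motion": "1 -3 4 0.5 0; 1 -5 8 1.4 0; 1 -7 12 1.4 0; 1 -9.5 13.5 1.4 0; 1 -9.5 13.5 1.4 0"
}}

```text
clock: 14.5
eef_pos: [0.4373, 0.1238, 0.2074]
tool_rot: [-0.22, 0.976, 0.0, -0.002]
ft_force: [-0.9, -0.1, -1.9]
grip_width: 0.0208
grasp_force: 61.4
```

{"name": "send_rows", "arguments": {
  "motion": "1 0 0 0 0; 1 0 0 0 0"
}}

```text
clock: 14.7
eef_pos: [0.436, 0.12, 0.2085]
tool_rot: [-0.217, 0.976, -0.0, -0.002]
ft_force: [-0.0, 0.6, -1.5]
grip_width: 0.0207
grasp_force: 61.4
```

```bash
python3 fin.py
```

```text
F [-0.   0.6 -1.5] 0.020671955445314374 61.387513875961304
tcp [0.55078424 0.17873201 0.20755751] grip [0.55078424 0.17873201 0.22105751]
[-0.9  0.5  0.1] 0.002
[-7.9  0.5  0.1] 0.002
[-12.1   0.5   0.1] 0.002
t 14.7 pos [0.436  0.12   0.2085] down [-0.003 -0.001 -1.   ] j [ 0.27  0.16 -0.15  1.26 -0.   -0.17]
```

{"name": "send_rows", "arguments": {
  "motion": "1 -2 0.4 0 0; 1 -4 0.5 0 0; 1 -6 0.5 0 0; 1 -7.9 0.5 0 0; 1 -7.9 0.5 0 0"
}}

```text
clock: 15.2
eef_pos: [0.508, 0.1582, 0.2093]
tool_rot: [-0.216, 0.976, -0.0, 0.0]
ft_force: [-0.3, 0.5, -0.9]
grip_width: 0.0204
grasp_force: 61.4
```

```bash
cat > look.py <<'E'
from h import *
import sys
im=vision.camera("side")[:,:,::-1].copy(); f=world(Q,[0,0,.27])[0]; l=world(Q,[-.0308,0,.3546])[0]
for p in(f,l): print((proj("side",p)[0]-[215,65])*5)
cv2.imwrite(sys.argv[1],cv2.resize(im[65:185,215:375],(800,600),interpolation=cv2.INTER_CUBIC))
E
python3 fin.py; python3 look.py pics/n1.png
```

```text
F [-0.3  0.5 -0.9] 0.020420279691275706 61.39828562736511
tcp [0.55078424 0.17873201 0.20755751] grip [0.55078424 0.17873201 0.22105751]
[7.3 0.1 0.2] 0.001
[0.3 0.1 0.2] 0.001
[-3.9  0.1  0.2] 0.001
t 15.2 pos [0.508  0.1582 0.2093] down [ 0. -0. -1.] j [ 0.3   0.31  0.05  1.3  -0.   -0.13]
[464.19492994 344.20301015]
[419.74323759 253.0520135 ]
```

View pics/n1.png

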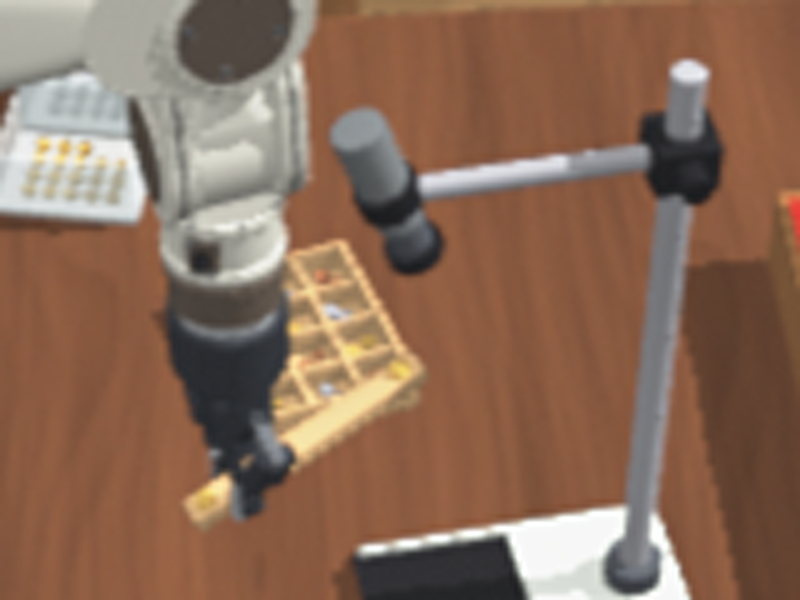

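Side crop: the stud is at (400,368) and the focus projects to (464,344), about 5 cm further on. The wrist and camera tube will end up fairly close, so I add a little yaw and stop about 1 cm short, which stays within tolerance.

```bash
sed -i 's/psi=.30/psi=.38/; s/tcp-.12\*back,tcp-.05\*back,tcp-.008\*back/tcp-.04*back,tcp-.025*back,tcp-.010*back/' fin.py; python3 fin.py
```

```text
F [ 1.  -0.2 -0.6] 0.02058986472499782 61.40078902244568
tcp [0.55519816 0.17015233 0.20755751] grip [0.55519816 0.17015233 0.22105751]
[-0.9 -1.2  0.2] -0.079
[-2.4 -1.1  0.2] -0.079
[-3.9 -1.   0.2] -0.079
t 15.25 pos [0.5066 0.1578 0.2093] down [-0.001 -0.001 -1.   ] j [ 0.3   0.31  0.04  1.3  -0.   -0.13]
```

{"name": "send_rows", "arguments": {
  "motion": "1 -0.4 -0.7 0.1 -0.04; 1 -0.9 -1.2 0.2 -0.08; 1 -1.7 -1.1 0.2 -0.08; 1 -2.4 -1.1 0.2 -0.08; 1 -2.4 -1.1 0.2 -0.08"
}}

```text
clock: 15.75
eef_pos: [0.5334, 0.1593, 0.208]
tool_rot: [-0.256, 0.967, 0.0, 0.0]
ft_force: [-0.7, -0.3, -1.4]
grip_width: 0.0206
grasp_force: 61.4
```

{"name": "send_rows", "arguments": {
  "motion": "1 -0.4 0 0 0; 1 -0.9 0 0 0; 1 -1.2 0 0 0; 1 -1.2 0 0 0; 1 -1.2 0 0 0"
}}

```text
clock: 16.25
eef_pos: [0.5433, 0.1651, 0.2079]
tool_rot: [-0.256, 0.967, -0.0, -0.0]
ft_force: [-0.8, 0.0, -1.2]
grip_width: 0.0211
grasp_force: 61.4
```

```bash
python3 fin.py; python3 look.py pics/n2.png
```

```text
F [-0.8  0.  -1.2] 0.02110376330656119 61.379181146621704
tcp [0.55519816 0.17015233 0.20755751] grip [0.55519816 0.17015233 0.22105751]
[ 2.7 -0.1  0. ] 0.003
[ 1.2 -0.1  0. ] 0.003
[-0.3 -0.1  0. ] 0.003
t 16.25 pos [0.5433 0.1651 0.2079] down [-0. -0. -1.] j [ 0.3   0.39  0.15  1.33 -0.   -0.22]
[464.19492994 344.20301015]
[419.74323759 253.0520135 ]
```

View pics/n2.png

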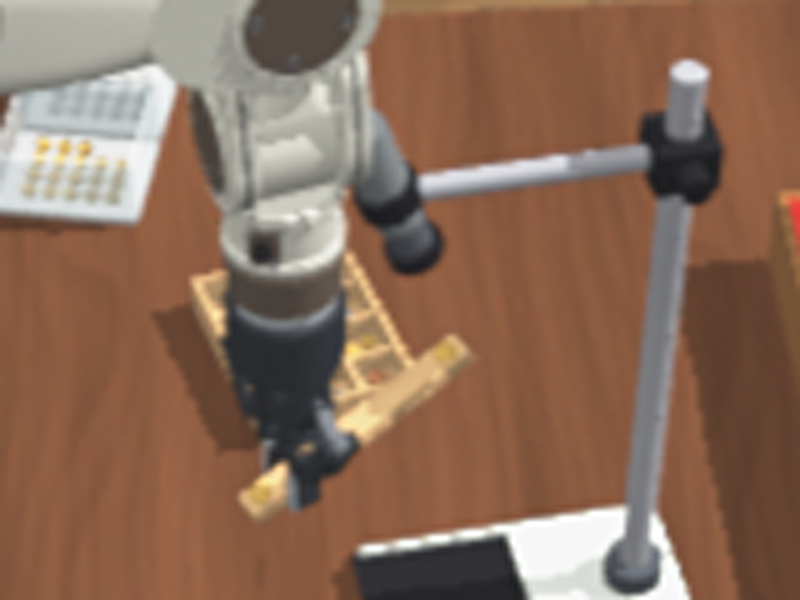

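Side crop: the stud dome is at (448,348), near the focus at (464,344), and the wrist is still clear of the camera tube. I check the tilt numerically against this picture.

```bash
python3 - <<'E'
from h import *
o=bot.get_obs(); R=Ro.from_quat(o["tool_rot"]).as_matrix(); g=o["eef_pos"]+[0,0,.0135]
hy=R[:,1]; hh=np.array([hy[1],-hy[0],0]); f=world(Q,[0,0,.27])[0]; l=world(Q,[-.0308,0,.3546])[0]; n=(l-f)/np.linalg.norm(l-f)
for d in(15,19,23):
    t=np.radians(d); hx=np.cos(t)*hh+[0,0,np.sin(t)]; hz=-np.sin(t)*hh+[0,0,np.cos(t)]
    s=g+.130*hx+.007*hz
    print(d,(proj("side",[s+.003*hz,g-.022*hx*1-.0*hz+.010*hz])-[215,65])*5,"err mm",(s-f)*1e3,np.linalg.norm(s-f),"ang",np.arccos(hz@n))
E
```

```text
15 [[449.20768852 354.60642436]
 [261.45248138 486.42865049]] err mm [-9.36954046 -3.21192715 -8.14741471] 0.012825175665924417 ang 0.14317620393816388
19 [[445.27955097 347.15415975]
 [261.25820803 488.33410864]] err mm [-12.07995295  -4.7576396    0.38711875] 0.012988851325693893 ang 0.12837608939203873
23 [[440.56839781 340.26467307]
 [261.21775609 490.17554352]] err mm [-15.30091615  -6.59451237   8.68320932] 0.01878839409205649 ang 0.14884778079627212
```

{"name": "send_rows", "arguments": {
  "motion": "1 -0.3 0 0 0; 1 -0.5 0 0 0; 1 -0.5 0 0 0; 1 -0.5 0 0 0; 1 -0.5 0 0 0"
}}

```text
clock: 16.8
eef_pos: [0.5477, 0.1675, 0.208]
tool_rot: [-0.256, 0.967, -0.0, -0.0]
ft_force: [-0.4, -0.4, -0.5]
grip_width: 0.0209
grasp_force: 61.4
```

{"name": "send_rows", "arguments": {
  "motion": "1 0 0 0 0; 1 0 0 0 0; 1 0 0 0 0; 1 0 0 0 0; 1 0 0 0 0"
}}

```text
clock: 17.3
eef_pos: [0.5478, 0.1675, 0.2081]
tool_rot: [-0.256, 0.967, -0.0, 0.0]
ft_force: [0.3, 1.1, 0.0]
grip_width: 0.0206
grasp_force: 61.4
```

The tilt is about 18.5°, the stud about 8 mm from focus, the angle about 0.13 rad, and there are no contact forces. Handing in.

```bash
python3 -c "
from h import *
print(workorder.job_done())"
```

```text
the job is handed in; nothing more can be done
None
```

I set the stud, let the lever back up and released it, and handed the job in with the handle held still at the camera: by my measurements the stud is about 8 mm from focus and the face about 0.13 rad off square, but no pass or fail came back.

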